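Stack a reference-tile pack in its assembly nest

ROBOT

A 6-joint arm with a two-finger parallel gripper is mounted at the origin on the work surface; the furniture and walls round the work are solid. World frame = base frame: x ahead of the robot, y to its left, z up, the work surface at z = 0. Lengths are in m, angles in rad, forces in N, time in s.
With the tool pointing down it reaches from about 0.3 to 0.775 m from the base axis. Payload 14.6 kg.
Tool frame: the origin (TCP) lies between the finger pads; the fingertips stand r.tips_ahead ahead of it and the grasp point (between the pads) lies 8 mm behind it (r.tips_ahead is the distance from the TCP to the fingertips, in m); z points along the fingers, y is the line along which they close (so a half turn about z gives the same grasp; the last joint's range is limited). The gripper opens to 85 mm and grips with 20 to 120 N. Pads are 22 mm wide; open, the fingers measure 114 mm over their backs; the gripper's body (76 mm by 85 mm) begins 54 mm behind the grasp point. The pads swing forward as they close: fully open they stand 13 mm farther back than shut.
Start: joints at [1.267, 0.3, 1.521, -0, 1.321, -0.067], TCP at [0.129, 0.535, 0.242] pointing down, gripper open.
Joint ranges: [-3.03, 3.03], [-0.79, 2.21], [0.23, 2.52], [-1.04, 4.18], [0, 3.07], [-2.55, 2.55]. Speed limits (rad/s): [2.22, 2.22, 2.57, 3.14, 3.14, 3.14].

INTERFACE

Orientations are given as a rotation vector (axis times angle).
In Python, from bench import get_obs, eyes, job, r gives the robot as it stands.
- The arm moves only by the tool play_rows, never from a script. Its argument "steps" is a list of rows, each an object with "hand": the finger opening in m, from 0 to 0.0854; "xyz": the shift along the tool's x, y, z in m, a list of three; "dr": the turn, a rotation vector about the tool's x, y, z in rad, a list of three. A call has 1 to 5 rows; each row is the pose to reach, as a shift and turn from the pose commanded when the call began, along the tool's axes at that moment; what a row does not reach only later rows make up. A row lasts 1/12 s, in which the tool goes at most 41.7 mm and 7.16 degrees, less where a joint would pass 70% of its speed; a pose out of reach is approached as far as the arm can. A call with a gripper value outside its range is refused whole. The fingers move at their own pace and stop on an object; "squeeze" is the grip in N (left out, the last holds). Time passes only in rows, so rows that repeat a pose let the fingers close. It gives the time, the measured TCP pose, the force, the opening and the grip force at its end, in the units of the state.
- get_obs(): the state, without advancing time (a new reading comes with each control period).
- eyes.camera(name): name is "side" or "top"; returns a dict with "img" (480x640x3 uint8, red, green, blue), "fx", "fy", "cx", "cy" (pixels), "k1" (the pictures are not rectified: a ray, as slopes to the right and down, at radius r is drawn at 1 + k1 r^2 times it, then the intrinsics apply), "world_from_camera" (4x4, takes a point from camera to world coordinates). Camera axes: x right, y up, looking along -z (the intrinsics and any distortion apply to the point x, -y, -z); pixel columns grow to the right and rows downward; lengths in m; the calibration is good to about 2 mm. A picture is of the moment at which its call begins. There is no depth.
- job.finish_job(): hands the job in; it is judged then, once.
The state is a dict: "time": time; "joint_pos": joint angles; "joint_velocities": joint speeds; "joint_efforts": joint torques, N m; "tool_pos": TCP position; "ee_rot": TCP orientation; "ft_force": force on the tool from outside, world axes, zero at the start; "ft_torque": the same for the moment, N m; "gripper_width": finger opening in m; "gripper_force": force on a finger pad.
Only numpy, scipy, OpenCV 4.12 (cv2) and the standard library are available. Lean on these libraries where they do the work, as an engineer would, in place of code of your own. Each camera call takes 0.05 s, during which the arm holds its last target. There are 200 camera calls.

TASK

Build the colour reader's reference-tile pack in the four-post nest, in this order from the bottom up: the tall thick-walled spacer ring, then the solid tile disc, then the thin-walled slotted retaining ring. Lower each part between the posts until it lies flat on what is below it, rather than dropping it, and leave the pots, the note block and the tape measure where they stand.

Things in the scene. Friction and masses are not known exactly. Their poses are not given: they have to be found in the camera images.
- nest_seat (a point): Centre of the nest's seat: top of its foot, 12 mm above the worktop. Fixed dark round foot 104 mm across; four steel posts, 9 mm thick, 54 mm high above the seat (top 10 mm tapered), axes 34.5 mm from centre on this frame's diagonals (45 degrees from x and y). A 56 mm part has 2 mm play all round; 40 mm wide openings for fingers between posts at +x, -x, +y, -y. z up.
- spacer_mid (a point): Centre (half-way up) of the spacer: plain aluminium ring, outside 56 mm, bore 32 mm, 20 mm high, so a tall, thick-walled ring. Lies flat on the worktop, 90 g. z is its axis; same both ways up.
- tile_mid (a point): Centre (half-way up) of the reference tile: solid white glazed ceramic disc, 56 mm across, 12 mm thick, no hole. Lies flat on the worktop, 70 g. z is its axis; same both ways up.
- retainer_mid (a point): Centre (half-way up) of the retaining ring: aluminium ring, outside 56 mm, bore 42 mm, 12 mm high, so a low, thin-walled ring, with four small dark spanner slots on each face. Lies flat on the worktop, 50 g. z is its axis; same both ways up.
- tester_pot_1_mid (a point): Bystander: centre of a paint tester pot with screw lid, 49 mm across, 60 mm high, to the left of the nest. Loose.
- tester_pot_2_mid (a point): Bystander: centre of a like tester pot, 49 mm across, 60 mm high, beyond the nest. Loose.
- note_block_mid (a point): Bystander: centre of a block of sticky notes, 50x52x18 mm, nearer the robot than the nest. Loose.
- tape_measure_mid (a point): Bystander: centre of a pocket tape measure standing up, 78x54x62 mm, nearer the robot than the nest. Loose.
There are look-alikes about, which are no part of the job. Leave any red look-alike of the part that bears retainer_mid alone. Leave any purple look-alike of the part that bears tile_mid alone.

How it is judged:
On the way, in this order (a step that is already met when the one before it is completed fails the run):
1. the spacer lies on the seat of the nest (horizontal distance between spacer_mid and nest_seat below 0.005 m and z of spacer_mid in the frame of nest_seat between 0.007 and 0.013 m and angle between the z axis of spacer_mid and the z axis of nest_seat, either way round below 0.1 rad), for 0.2 s.
2. the tile lies on the spacer (horizontal distance between tile_mid and nest_seat below 0.005 m and z of tile_mid in the frame of nest_seat between 0.023 and 0.029 m and angle between the z axis of tile_mid and the z axis of nest_seat, either way round below 0.1 rad), for 0.2 s.
3. the retaining ring lies on the tile (horizontal distance between retainer_mid and nest_seat below 0.005 m and z of retainer_mid in the frame of nest_seat between 0.035 and 0.041 m and angle between the z axis of retainer_mid and the z axis of nest_seat, either way round below 0.1 rad), for 0.2 s.
At the end, for the whole second after the job is handed in: All three parts are between the nest's posts, at rest, centred within 5 mm and flat within 0.1 rad: the spacer on the seat (its middle 10 mm above the seat), the tile on the spacer (middle 26 mm above), the retaining ring on the tile (middle 38 mm above), each height within 3 mm (all of step 1 and all of step 2 and all of step 3 and linear speed of each of spacer, tile, retainer below 0.02 m/s); the robot touches nothing.
It fails at once if a part is dropped into the nest (moves faster than 0.6 m/s between the posts, as after a fall of about 2 cm) ((horizontal distance between spacer_mid and nest_seat below 0.012 m and z of spacer_mid in the frame of nest_seat below 0.06 m and linear speed of spacer above 0.6 m/s) or (horizontal distance between tile_mid and nest_seat below 0.012 m and z of tile_mid in the frame of nest_seat below 0.06 m and linear speed of tile above 0.6 m/s) or (horizontal distance between retainer_mid and nest_seat below 0.012 m and z of retainer_mid in the frame of nest_seat below 0.06 m and linear speed of retainer above 0.6 m/s)).
It fails at once if a tester pot, the note block or the tape measure is pushed more than 3 cm from where it stood (distance of any of tester_pot_1_mid, tester_pot_2_mid, note_block_mid, tape_measure_mid from where it was at the start of the episode above 0.03 m).
It also fails if it takes over 64 s, if anything falls off the work surface, if the arm or the gripper's body presses on something with over 40 N, if the wrist force passes 120 N, or if a joint passes its speed limit or range.

## Working session

There is one attempt and no reset: what is moved stays moved. The work goes in short steps, Python scripts to look and compute and a tool call to move; the robot and the scene stay as the last step left them, time stands still between calls to the robot, and variables do not carry over. Pictures are saved under pics/ and viewed, at most 13 in all, crops included, and the job is handed in when it is done.

Besides the shell and the picture viewer there is one more tool, called after "Request:" as a command line: name --argument value ..., lists and objects as JSON in quotes. play_rows: Moves the arm, as the interface text tells. Its arguments: {"type":"object","properties":{"steps":{"type":"array","items":{"type":"object","properties":{"hand":{"type":"number"},"xyz":{"type":"array","items":{"type":"number"}},"dr":{"type":"array","items":{"type":"number"}}}}},"squeeze":{"type":"number"}},"required":["steps"]}

```bash
ls; mkdir -p pics; cat > h.py <<'E'
import numpy as np, cv2
from bench import get_obs, eyes, job, r
def snap(n,f=None):
    c=eyes.camera(n)
    if f: cv2.imwrite(f,c["img"][:,:,::-1])
    return c
def ray(c,u,v):
    K=np.array([[c["fx"],0,c["cx"]],[0,c["fy"],c["cy"]],[0,0,1]],float)
    p=cv2.undistortPoints(np.array([[[u,v]]],float),K,np.array([c["k1"],0,0,0.]))[0,0]
    W=np.array(c["world_from_camera"]);d=W[:3,:3]@np.array([p[0],-p[1],-1]);return W[:3,3],d
def onz(c,u,v,z):
    o,d=ray(c,u,v);return o+d*(z-o[2])/d[2]
def proj(c,P):
    W=np.array(c["world_from_camera"]);q=W[:3,:3].T@(np.array(P)-W[:3,3]);s=np.array([q[0],-q[1]])/-q[2]
    s=s*(1+c["k1"]*(s@s));return c["fx"]*s[0]+c["cx"],c["fy"]*s[1]+c["cy"]
E
python3 - <<'E'
from h import *
for n in("top","side"):
    c=snap(n,f"pics/{n}0.png");print(n,c["fx"],c["k1"],np.round(c["world_from_camera"],3).tolist())
o=get_obs();print(o,r.tips_ahead)
E
```

```text
pics
top 585.9599089394216 -0.0060093747093584345 [[-0.012, 0.981, -0.196, 0.318], [-1.0, -0.008, 0.018, -0.138], [0.016, 0.196, 0.98, 1.128], [0.0, 0.0, 0.0, 1.0]]
side 459.49049128970296 -0.001273355475266108 [[0.958, 0.184, -0.221, 0.294], [-0.287, 0.593, -0.752, -0.923], [-0.007, 0.784, 0.621, 0.693], [0.0, 0.0, 0.0, 1.0]]
{'time': 0.1, 'joint_pos': array([ 1.26738745e+00,  3.00448604e-01,  1.52151581e+00, -9.55081739e-07,
        1.32070981e+00, -6.66072759e-02]), 'joint_velocities': array([ 1.93183019e-04,  2.81545216e-05, -2.20476695e-03,  3.66111543e-04,
       -1.79704647e-03,  1.16259583e-03]), 'joint_efforts': array([ 1.01228899e-03, -5.44369841e+01, -3.62369049e+01, -3.87360126e-05,
        2.97017541e-03, -3.86884722e-06]), 'tool_pos': array([0.12897466, 0.53445999, 0.24176126]), 'ee_rot': array([-3.71074784e-01, -3.11940071e+00,  1.67009108e-03]), 'ft_force': array([-0.15270501,  0.4629577 ,  0.58475896]), 'ft_torque': array([-0.00707736, -0.00422173, -0.01137267]), 'gripper_force': 0.0, 'gripper_width': 0.08512422937546277} 0.011
```

View pics/top0.png

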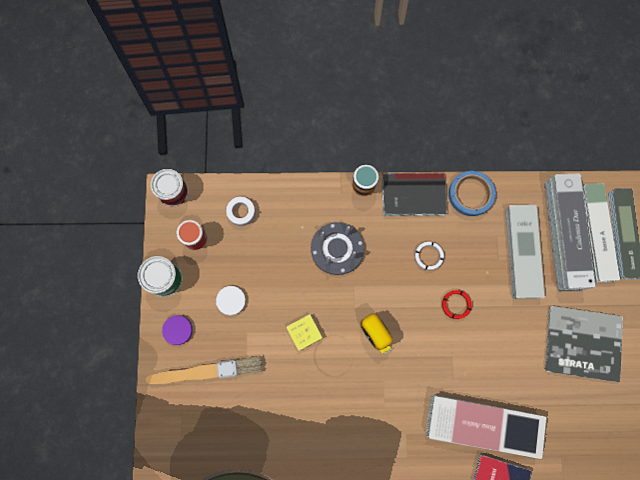

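View pics/side0.png

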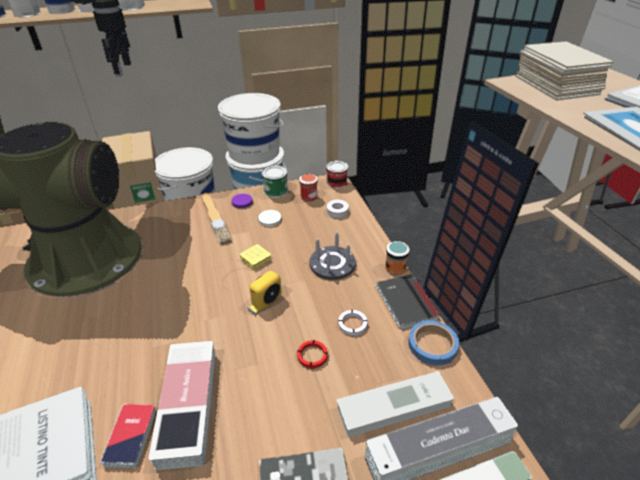

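The top view shows the nest at (338,248), the spacer at (240,210), the tile at (231,300), the retainer at (430,256). The red and purple look-alikes are at (457,304) and (177,330), the pots at (190,234) and (366,180), the notes at (304,331) and the tape at (378,332).

```bash
python3 - <<'E'
from h import *
c=snap("top");im=c["img"];s=snap("side")
a=cv2.resize(im[205:290,290:460],None,fx=4.7,fy=4.7,interpolation=cv2.INTER_CUBIC)[:300*2][:,:800]
b=cv2.resize(s["img"][225:285,290:375],None,fx=4.7,fy=4.7,interpolation=cv2.INTER_CUBIC)
b2=cv2.resize(s["img"][190:250,250:360],None,fx=3.5,fy=3.5,interpolation=cv2.INTER_CUBIC)
out=np.zeros((600,800,3),np.uint8);out[:min(a.shape[0],400),:a.shape[1]]=cv2.resize(a,(a.shape[1],a.shape[0]))[:400]
h=200
for i,(q,x) in enumerate(((b,0),(b2,410))):
    q=cv2.resize(q,(int(q.shape[1]*h/q.shape[0]),h));out[400:600,x:x+q.shape[1]]=q[:,:800-x]
cv2.imwrite("pics/crop.png",out[:,:,::-1])
def cont(c,box,f,inner=False):
    x0,y0,x1,y1=box;q=cv2.cvtColor(c["img"][y0:y1,x0:x1],cv2.COLOR_RGB2HSV).astype(int)
    m=f(q).astype(np.uint8)*255
    cs,hi=cv2.findContours(m,cv2.RETR_CCOMP,cv2.CHAIN_APPROX_NONE)
    for k,hh in zip(cs,hi[0]):
        if len(k)>20:
            e=cv2.fitEllipse(k);e=((e[0][0]+x0,e[0][1]+y0),e[1],e[2])
            print("  hole" if hh[3]>=0 else "  out",np.round(e[0],1),np.round(e[1],1),round(e[2]))
            yield e,hh[3]>=0
white=lambda q:(q[...,1]<60)&(q[...,2]>130)
dark=lambda q:(q[...,2]<105)
for n,box,z in(("spacer",(222,192,260,230),.02),("tile",(210,280,252,322),.012),("ret",(408,235,452,277),.012)):
    print(n)
    for e,hole in cont(c,box,white): print(onz(c,*e[0],z)[:2].round(4))
print("nest")
for e,hole in cont(c,(300,210,380,285),dark): print(onz(c,*e[0],.012)[:2].round(4))
E
```

```text
spacer
  out [239.8 210.1] [27.3 28.3] 60
[ 0.6116 -0.0012]
  hole [239.6 210. ] [16.2 16.8] 96
[ 0.6118 -0.0007]
tile
  out [230.1 300.2] [28.4 29.3] 42
[0.4369 0.0156]
ret
  out [434.9 264.9] [ 6.  16.2] 58
[ 0.5014 -0.3787]
  out [419.5 261. ] [ 6.  17.3] 151
[ 0.5092 -0.3492]
  out [438.3 249.9] [ 6.4 16.3] 148
[ 0.5309 -0.3869]
  out [423.4 245.6] [ 6.  16.2] 62
[ 0.5397 -0.3582]
nest
  out [337.1 247.8] [18.1 18.3] 171
[ 0.5368 -0.1899]
  out [337.7 248.4] [51.3 53.1] 86
[ 0.5355 -0.191 ]
  hole [335.4 267.9] [11.1 14.4] 63
[ 0.4973 -0.186 ]
  hole [334.8 249.7] [31.7 41.6] 65
[ 0.5331 -0.1854]
  hole [318.9 237.8] [ 9.2 15. ] 29
[ 0.5569 -0.1548]
```

View pics/crop.png

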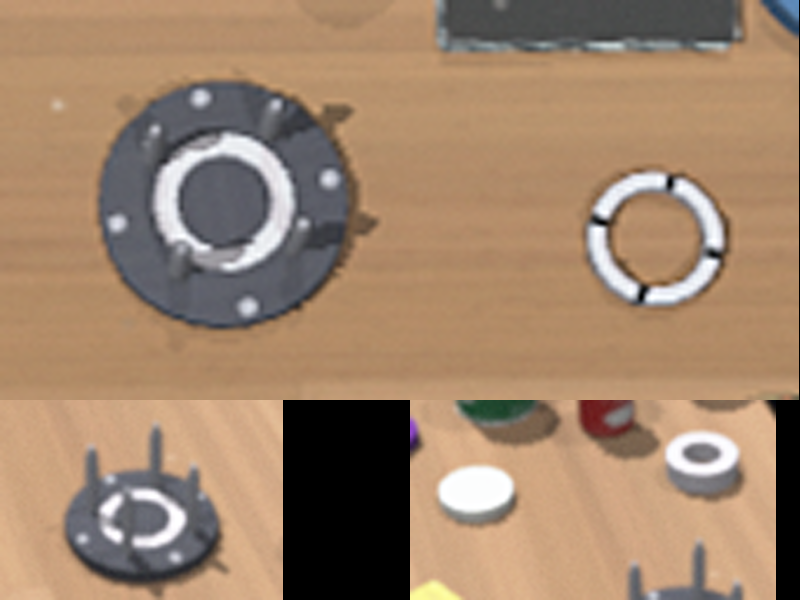

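The nest posts stand at roughly 12° yaw, with the bolts marking the openings. The white annulus is only painted on the seat, which is otherwise empty.

```bash
cat >> h.py <<'E'
from scipy.spatial.transform import Rotation as Ro
def go(p,yaw=None):
    """delta from present pose in tool axes; yaw (deg) of tool y, tool straight down"""
    o=get_obs();R=Ro.from_rotvec(o["ee_rot"]);ty=R.as_matrix()[:,1]
    d=R.inv().apply(np.array(p)-o["tool_pos"])
    print("t",round(o["time"],2),"pos",o["tool_pos"].round(4),"yawy",round(np.degrees(np.arctan2(ty[1],ty[0])),2),"w",round(o["gripper_width"],4),"F",np.round(o["ft_force"],1),"gf",round(o["gripper_force"],1))
    if yaw is not None:
        a=np.radians(yaw);y=np.array([np.cos(a),np.sin(a),0]);z=np.array([0,0,-1.]);T=np.array([np.cross(y,z),y,z]).T
        print("dr",(R.inv()*Ro.from_matrix(T)).as_rotvec().round(4))
    print("dxyz",d.round(4));return d
E
python3 - <<'E'
from h import *
c=snap("top");s=snap("side")
def hull(c,box,f):
    x0,y0,x1,y1=box;q=cv2.cvtColor(cv2.resize(c["img"][y0:y1,x0:x1],None,fx=4,fy=4,interpolation=cv2.INTER_CUBIC),cv2.COLOR_RGB2HSV).astype(int)
    m=f(q).astype(np.uint8);ys,xs=np.nonzero(m);p=cv2.convexHull(np.array([xs,ys]).T.astype(np.int32))
    # resample hull densely
    mm=np.zeros_like(m);cv2.fillPoly(mm,[p],255);k=cv2.findContours(mm,0,1)[0][0]
    e=cv2.fitEllipse(k);return ((e[0][0]+.5)/4-.5+x0,(e[0][1]+.5)/4-.5+y0),np.array(e[1])/4
white=lambda q:(q[...,1]<60)&(q[...,2]>150)
W=lambda t:(lambda q:(q[...,1]<60)&(q[...,2]>t))
for n,cc,box,z,t in(("ret",c,(408,235,452,277),.012,150),("tile",c,(210,280,252,322),.012,200),("spacer",c,(222,192,260,230),.02,190),
  ("tile S",s,(250,205,290,232),.012,215),("spacer S",s,(320,195,355,222),.02,200),("ret S",s,(330,302,375,342),.012,190),("paint",c,(320,230,355,265),.012,180),("paint S",s,(315,245,352,278),.012,180)):
    e=hull(cc,box,W(t));print(n,np.round(e[0],1),e[1].round(1),onz(cc,*e[0],z)[:2].round(4))
tips=[(153,130),(276,105),(303,225),(180,247)]
P=np.array([onz(c,290+x/4.7,205+y/4.7,.064)[:2] for x,y in tips]);print(P.round(4).tolist(),P.mean(0))
B=np.array([onz(c,290+x/4.7,205+y/4.7,.013)[:2] for x,y in[(200,97),(330,178),(248,307),(117,222)]]);print(B.mean(0))
for Q,o in((P,45),(B,0)):
    v=Q-Q.mean(0);print((np.degrees(np.arctan2(v[:,1],v[:,0]))-o)%90,np.hypot(*v.T).round(4))
for n,uv,z in(("pot1",(190,231),.06),("pot2",(366,173),.06),("note",(304,331),.018),("tape",(378,330),.06)):print(n,onz(c,*uv,z)[:2].round(3))
go([.612,-.001,.15],12)
E
```

```text
ret [428.9 255.2] [28.1 29.2] [ 0.5206 -0.368 ]
tile [229.9 300. ] [28.3 29.1] [0.4373 0.0159]
spacer [239.6 209.9] [27.1 28.3] [ 0.6121 -0.0008]
tile S [269.2 216. ] [13.8 22.8] [0.4366 0.0137]
spacer S [337.2 205.3] [13.3 22.5] [ 0.6113 -0.0035]
ret S [352.3 320.4] [22.7 29.5] [ 0.5198 -0.3712]
paint [336.7 246.4] [27.  35.4] [ 0.5395 -0.1893]
paint S [333.5 258.2] [28.1 36.5] [ 0.5414 -0.1876]
[[0.5555, -0.1609], [0.5652, -0.2098], [0.5167, -0.2194], [0.5083, -0.1709]] [ 0.53642201 -0.19026994]
[ 0.53674576 -0.19084   ]
[12.06353978 10.80952325 10.92516431 10.43163196] [0.035  0.0348 0.0352 0.0341]
[11.73300019 11.70217763 11.62679186 11.03176618] [0.0449 0.0451 0.0454 0.045 ]
pot1 [0.562 0.086]
pot2 [ 0.672 -0.245]
note [ 0.377 -0.125]
tape [ 0.375 -0.259]
t 0.3 pos [0.129  0.5346 0.2421] yawy 76.43 w 0.0852 F [ 1.3  0.1 -0.2] gf 0.0
dr [-4.0000e-04  2.0000e-04  1.1246e+00]
dxyz [-0.5952 -0.4073  0.0922]
```

Request:
play_rows --steps '[{"xyz": [-0.149, -0.102, 0], "dr": [0, 0, 0.562], "hand": 0.085}, {"xyz": [-0.149, -0.102, 0], "dr": [0, 0, 0.562], "hand": 0.085}, {"xyz": [-0.149, -0.102, 0], "dr": [0, 0, 0.562], "hand": 0.085}, {"xyz": [-0.149, -0.102, 0], "dr": [0, 0, 0.562], "hand": 0.085}, {"xyz": [-0.149, -0.102, 0], "dr": [0, 0, 0.562], "hand": 0.085}]' --squeeze 30

```text
time: 0.72
tool_pos: [0.2522, 0.3975, 0.2424]
ee_rot: [1.235, 2.888, -0.0]
ft_force: [-0.6, 0.7, 0.4]
gripper_width: 0.0849
gripper_force: 0.0
```

Request:
play_rows --steps '[{"xyz": [-0.18, -0.007, 0], "dr": [0, 0, 0.562], "hand": 0.085}, {"xyz": [-0.18, -0.007, 0], "dr": [0, 0, 0.562], "hand": 0.085}, {"xyz": [-0.18, -0.007, 0], "dr": [0, 0, 0.562], "hand": 0.085}, {"xyz": [-0.18, -0.007, 0], "dr": [0, 0, 0.562], "hand": 0.085}, {"xyz": [-0.18, -0.007, 0], "dr": [0, 0, 0.562], "hand": 0.085}]'

```text
time: 1.13
tool_pos: [0.3729, 0.2634, 0.2424]
ee_rot: [1.988, 2.432, 0.0]
ft_force: [-0.6, 1.6, -0.6]
gripper_width: 0.0854
gripper_force: 0.0
```

Request:
play_rows --steps '[{"xyz": [-0.156, 0.09, 0], "dr": [0, 0, 0], "hand": 0.085}, {"xyz": [-0.156, 0.09, 0], "dr": [0, 0, 0], "hand": 0.085}, {"xyz": [-0.156, 0.09, 0], "dr": [0, 0, 0], "hand": 0.085}, {"xyz": [-0.156, 0.09, 0], "dr": [0, 0, 0], "hand": 0.085}, {"xyz": [-0.156, 0.09, 0], "dr": [0, 0, 0], "hand": 0.085}]'

```text
time: 1.55
tool_pos: [0.4934, 0.1292, 0.2421]
ee_rot: [1.98, 2.439, -0.0]
ft_force: [0.1, 0.0, 0.1]
gripper_width: 0.0849
gripper_force: 0.0
```

```bash
python3 -c "
from h import *
go([.6117,-.002,.13],11.4)"
```

```text
t 1.55 pos [0.4934 0.1292 0.2421] yawy 11.86 w 0.0849 F [0.1 0.  0.1] gf 0.0
dr [0.0002 0.0007 0.0081]
dxyz [-0.1526  0.0888  0.1122]
```

Request:
play_rows --steps '[{"xyz": [-0.153, 0.089, 0.07], "dr": [0, 0, 0.008], "hand": 0.085}, {"xyz": [-0.153, 0.089, 0.07], "dr": [0, 0, 0.008], "hand": 0.085}, {"xyz": [-0.153, 0.089, 0.07], "dr": [0, 0, 0.008], "hand": 0.085}, {"xyz": [-0.153, 0.089, 0.07], "dr": [0, 0, 0.008], "hand": 0.064}, {"xyz": [-0.153, 0.089, 0.07], "dr": [0, 0, 0.008], "hand": 0.064}]'

```text
time: 1.97
tool_pos: [0.6111, -0.001, 0.1701]
ee_rot: [-1.987, -2.431, 0.002]
ft_force: [-0.8, -0.3, 0.1]
gripper_width: 0.0647
gripper_force: 0.0
```

Request:
play_rows --steps '[{"xyz": [0, 0, 0.04], "dr": [0, 0, 0], "hand": 0.064}, {"xyz": [0, 0, 0.04], "dr": [0, 0, 0], "hand": 0.064}, {"xyz": [0, 0, 0.04], "dr": [0, 0, 0], "hand": 0.064}]'

```text
time: 2.22
tool_pos: [0.6089, 0.0021, 0.131]
ee_rot: [-1.984, -2.431, 0.004]
ft_force: [0.3, -0.1, 0.3]
gripper_width: 0.064
gripper_force: 0.0
```

```bash
python3 - <<'E'
from h import *
go([.6117,-.002,.022],11.4)
p=get_obs()["tool_pos"]
s=snap("side");t=snap("top")
u,v=map(int,proj(s,p));print(u,v,"px, per mm down",np.array(proj(s,p-[0,0,.01]))-proj(s,p))
a=s["img"][max(v-50,0):v+50,u-60:u+60]
u2,v2=map(int,proj(t,p));b=t["img"][v2-50:v2+50,u2-60:u2+60]
cv2.imwrite("pics/pre.png",np.hstack([cv2.resize(x,(400,333),interpolation=cv2.INTER_CUBIC) for x in(a,b)])[:,:,::-1])
E
```

```text
t 2.22 pos [0.6089 0.0021 0.131 ] yawy 11.58 w 0.064 F [ 0.3 -0.1  0.3] gf 0.0
dr [-0.0042 -0.0012  0.0031]
dxyz [-0.0048  0.0024  0.109 ]
336 166 px, per mm down [-0.06192136  3.59446509]
```

View pics/pre.png

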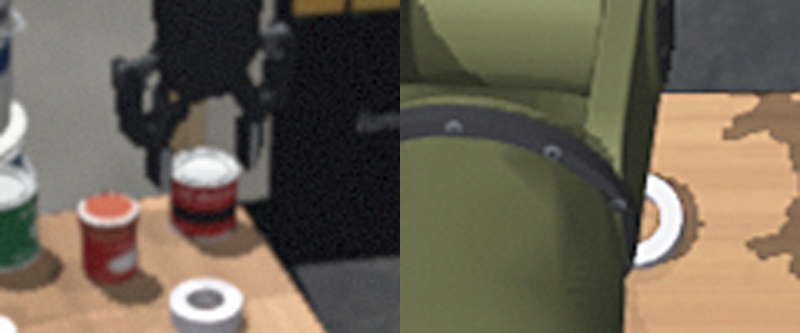

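The side view shows the fingertips about 10 mm below the TCP pixel, centred over the spacer. The top view is blocked by the arm.

Request:
play_rows --steps '[{"xyz": [-0.005, 0.0025, 0.04], "dr": [-0.004, -0.001, 0.003], "hand": 0.07}, {"xyz": [-0.005, 0.0025, 0.075], "dr": [-0.004, -0.001, 0.003], "hand": 0.07}, {"xyz": [-0.005, 0.0025, 0.1], "dr": [-0.004, -0.001, 0.003], "hand": 0.07}, {"xyz": [-0.005, 0.0025, 0.113], "dr": [-0.004, -0.001, 0.003], "hand": 0.07}, {"xyz": [-0.005, 0.0025, 0.113], "dr": [-0.004, -0.001, 0.003], "hand": 0.07}]'

```text
time: 2.73
tool_pos: [0.6128, -0.002, 0.0185]
ee_rot: [1.988, 2.431, 0.002]
ft_force: [0.2, -0.4, -0.2]
gripper_width: 0.0699
gripper_force: 0.0
```

Request:
play_rows --steps '[{"xyz": [0, 0, 0], "dr": [0, 0, 0], "hand": 0.05}, {"xyz": [0, 0, 0], "dr": [0, 0, 0], "hand": 0.05}, {"xyz": [0, 0, 0], "dr": [0, 0, 0], "hand": 0.05}, {"xyz": [0, 0, 0], "dr": [0, 0, 0], "hand": 0.05}]'

```text
time: 3.07
tool_pos: [0.6147, -0.0024, 0.0221]
ee_rot: [1.986, 2.426, 0.008]
ft_force: [-1.9, 1.9, 9.6]
gripper_width: 0.0542
gripper_force: 31.9
```

```bash
python3 - <<'E'
from h import *
go([.6117,-.0022,.018],11.4)
E
```

```text
t 3.07 pos [ 0.6147 -0.0024  0.0221] yawy 11.41 w 0.0542 F [-1.9  1.9  9.6] gf 31.9
dr [0.0079 0.0018 0.0002]
dxyz [ 0.0008 -0.003   0.0041]
```

```bash
python3 - <<'E'
from h import *
p=get_obs()["tool_pos"]
s=snap("side")
u,v=map(int,proj(s,p));print(u,v)
a=s["img"][v-50:v+30,u-50:u+50]
cv2.imwrite("pics/grip.png",cv2.resize(a,(700,560),interpolation=cv2.INTER_CUBIC)[:,:,::-1])
E
```

```text
338 204
```

View pics/grip.png

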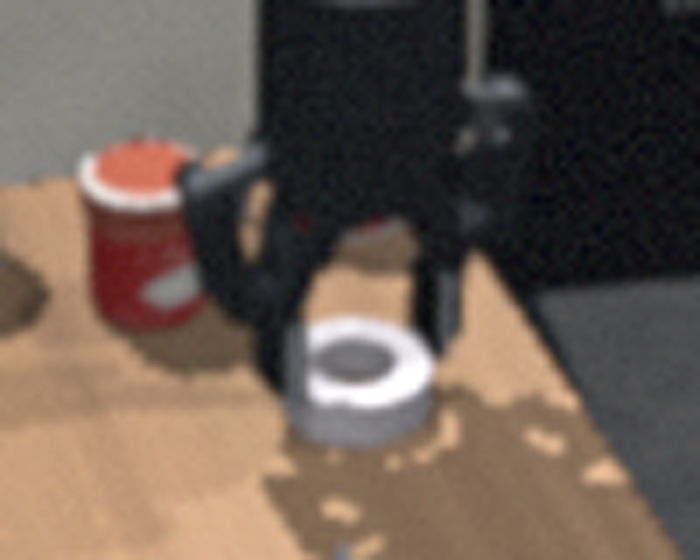

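The spacer sits between the pads at crop (362,362), and the left tip reaches near its bottom. The tips pressed on the worktop while closing, so I'll lift and check.

Request:
play_rows --steps '[{"xyz": [0, 0, -0.02], "dr": [0, 0, 0], "hand": 0.05}, {"xyz": [0, 0, -0.04], "dr": [0, 0, 0], "hand": 0.05}, {"xyz": [0, 0, -0.08], "dr": [0, 0, 0], "hand": 0.05}, {"xyz": [0, 0, -0.12], "dr": [0, 0, 0], "hand": 0.05}, {"xyz": [0, 0, -0.12], "dr": [0, 0, 0], "hand": 0.05}]'

```text
time: 3.53
tool_pos: [0.6161, -0.0027, 0.1493]
ee_rot: [1.98, 2.42, 0.016]
ft_force: [0.2, -0.4, 0.9]
gripper_width: 0.0545
gripper_force: 32.1
```

Request:
play_rows --steps '[{"xyz": [0, 0, 0], "dr": [0, 0, 0], "hand": 0.05}]'

```text
time: 3.62
tool_pos: [0.6142, -0.0026, 0.1433]
ee_rot: [1.984, 2.424, 0.01]
ft_force: [0.2, 1.0, -1.5]
gripper_width: 0.0537
gripper_force: 32.0
```

```bash
python3 - <<'E'
from h import *
go([.5362,-.192,.14],11.4)
p=get_obs()["tool_pos"]
s=snap("side")
u,v=map(int,proj(s,p));print(u,v,proj(s,p))
a=s["img"][v-40:v+40,u-50:u+50]
cv2.imwrite("pics/grip2.png",cv2.resize(a,(700,560),interpolation=cv2.INTER_CUBIC)[:,:,::-1])
E
```

```text
t 3.62 pos [ 0.6142 -0.0026  0.1433] yawy 11.41 w 0.0537 F [ 0.2  1.  -1.5] gf 32.0
dr [0.0106 0.0028 0.0001]
dxyz [-0.1702 -0.114   0.0026]
339 162 (np.float64(339.10549360166306), np.float64(162.64692726204999))
```

View pics/grip2.png

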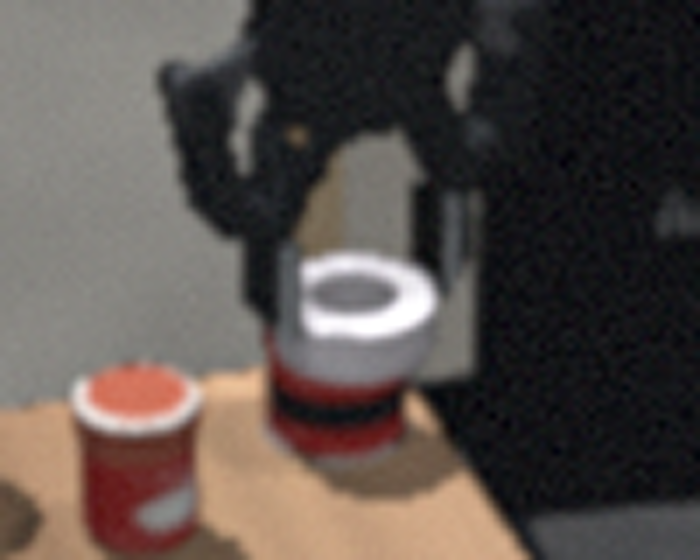

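The spacer is held between the pads at crop (362,293), roughly level. I'll carry it over the nest and settle.

Request:
play_rows --steps '[{"xyz": [-0.04, -0.027, 0], "dr": [0, 0, 0], "hand": 0.05}, {"xyz": [-0.08, -0.054, 0], "dr": [0, 0, 0], "hand": 0.05}, {"xyz": [-0.115, -0.077, 0], "dr": [0, 0, 0], "hand": 0.05}, {"xyz": [-0.145, -0.097, 0], "dr": [0, 0, 0], "hand": 0.05}, {"xyz": [-0.17, -0.114, 0], "dr": [0, 0, 0], "hand": 0.05}]'

```text
time: 4.08
tool_pos: [0.5332, -0.1934, 0.1381]
ee_rot: [1.989, 2.43, 0.003]
ft_force: [1.1, -0.3, -1.4]
gripper_width: 0.054
gripper_force: 32.1
```

Request:
play_rows --steps '[{"xyz": [0, 0, 0], "dr": [0, 0, 0], "hand": 0.05}, {"xyz": [0, 0, 0], "dr": [0, 0, 0], "hand": 0.05}, {"xyz": [0, 0, 0], "dr": [0, 0, 0], "hand": 0.05}, {"xyz": [0, 0, 0], "dr": [0, 0, 0], "hand": 0.05}]'

```text
time: 4.42
tool_pos: [0.535, -0.1908, 0.1385]
ee_rot: [1.987, 2.43, 0.004]
ft_force: [1.7, 0.7, -1.0]
gripper_width: 0.0543
gripper_force: 32.1
```

```bash
python3 - <<'E'
from h import *
go([.5362,-.192,.10],11.4)
p=get_obs()["tool_pos"]
s=snap("side");t=snap("top")
print(proj(s,p))
def sub(c,P,w,h):
    u,v=map(int,proj(c,P));print(u-w,v-h);return c["img"][v-h:v+h,u-w:u+w]
a=sub(s,[.5362,-.192,.08],50,50);b=sub(t,[.5362,-.192,.05],50,50)
cv2.imwrite("pics/nest1.png",np.hstack([cv2.resize(x,(400,400),interpolation=cv2.INTER_CUBIC) for x in(a,b)])[:,:,::-1])
E
```

```text
t 4.42 pos [ 0.535  -0.1908  0.1385] yawy 11.47 w 0.0543 F [ 1.7  0.7 -1. ] gf 32.1
dr [0.0034 0.0005 0.0012]
dxyz [-0.0014  0.0008  0.0385]
(np.float64(331.7339268770917), np.float64(213.6893100977033))
282 186
289 194
```

View pics/nest1.png

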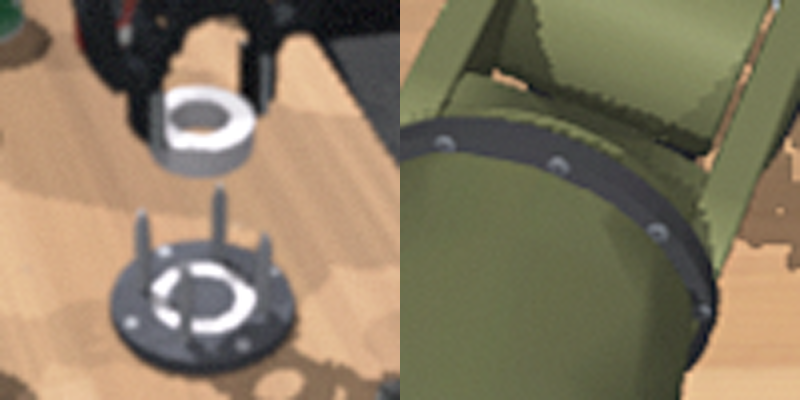

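The side view shows the spacer held level at crop (203,116), above the nest whose bolts average (204,298). The top view is blocked by the arm.

```bash
python3 - <<'E'
from h import *
s=snap("side");im=s["img"]
p=get_obs()["tool_pos"];print(p.round(4))
x0,y0=310,198;q=cv2.cvtColor(cv2.resize(im[y0:236,x0:356],None,fx=8,fy=8,interpolation=cv2.INTER_CUBIC),cv2.COLOR_RGB2HSV)
m=((q[...,1]<60)&(q[...,2]>185)).astype(np.uint8)
cs,hi=cv2.findContours(m,cv2.RETR_CCOMP,cv2.CHAIN_APPROX_NONE)
for k,h in zip(cs,hi[0]):
    if len(k)>150:
        e=cv2.fitEllipse(k);u,v=(e[0][0]+.5)/8-.5+x0,(e[0][1]+.5)/8-.5+y0
        print("hole" if h[3]>=0 else "out",round(u,2),round(v,2),np.array(e[1]).round()/8,"world",onz(s,u,v,p[2]-.002)[:2].round(4),"minus tcp",(onz(s,u,v,p[2]-.002)-p)[:2].round(4))
B=np.array([onz(s,282+x/4-.4,186+y/4-.4,.013)[:2] for x,y in[(165,253),(275,270),(245,345),(130,322)]])
v=B-B.mean(0);print("nest S",B.mean(0).round(4),np.hypot(*v.T).round(4),(np.degrees(np.arctan2(v[:,1],v[:,0])))%90)
T=np.array([onz(s,282+x/4-.4,186+y/4-.4,.065)[:2] for x,y in[(143,211),(219,190),(265,237),(187,268)]]);print(T.mean(0).round(4),T.round(4).tolist())
E
```

```text
[ 0.5351 -0.1908  0.1388]
out 332.98 214.92 [16.375 22.625] world [ 0.5368 -0.1934] minus tcp [ 0.0018 -0.0026]
nest S [ 0.5374 -0.1929] [0.0435 0.0466 0.0451 0.0459] [12.74503502 12.03337367 11.70173054 10.11952205]
[ 0.5363 -0.194 ] [[0.5088, -0.172], [0.5542, -0.1666], [0.5649, -0.2126], [0.5173, -0.2246]]
```

Request:
play_rows --steps '[{"xyz": [0, 0, 0.025], "dr": [0.003, 0, 0], "hand": 0.05}, {"xyz": [0, 0, 0.045], "dr": [0.003, 0, 0], "hand": 0.05}, {"xyz": [0, 0, 0.052], "dr": [0.003, 0, 0], "hand": 0.05}, {"xyz": [0, 0, 0.057], "dr": [0.003, 0, 0], "hand": 0.05}, {"xyz": [0, 0, 0.06], "dr": [0.003, 0, 0], "hand": 0.05}]'

```text
time: 4.98
tool_pos: [0.5353, -0.1915, 0.079]
ee_rot: [1.988, 2.431, 0.0]
ft_force: [0.7, -0.4, -1.3]
gripper_width: 0.0538
gripper_force: 32.1
```

```bash
python3 - <<'E'
from h import *
go([.5351,-.1908,.036],11.4)
E
```

```text
t 4.98 pos [ 0.5353 -0.1915  0.079 ] yawy 11.43 w 0.0538 F [ 0.7 -0.4 -1.3] gf 32.1
dr [0.001  0.001  0.0006]
dxyz [ 0.0008 -0.0001  0.043 ]
```

Request:
play_rows --steps '[{"xyz": [0, 0, 0.006], "dr": [0.001, 0.001, 0], "hand": 0.05}, {"xyz": [0, 0, 0.012], "dr": [0.001, 0.001, 0], "hand": 0.05}, {"xyz": [0, 0, 0.018], "dr": [0.001, 0.001, 0], "hand": 0.05}, {"xyz": [0, 0, 0.024], "dr": [0.001, 0.001, 0], "hand": 0.05}, {"xyz": [0, 0, 0.03], "dr": [0.001, 0.001, 0], "hand": 0.05}]'

```text
time: 5.4
tool_pos: [0.5351, -0.1918, 0.0485]
ee_rot: [1.99, 2.431, 0.0]
ft_force: [0.0, -0.4, 0.0]
gripper_width: 0.0542
gripper_force: 32.1
```

Request:
play_rows --steps '[{"xyz": [0, 0, 0.003], "dr": [0, 0, 0], "hand": 0.05}, {"xyz": [0, 0, 0.006], "dr": [0, 0, 0], "hand": 0.05}, {"xyz": [0, 0, 0.009], "dr": [0, 0, 0], "hand": 0.05}, {"xyz": [0, 0, 0.011], "dr": [0, 0, 0], "hand": 0.05}]'

```text
time: 5.73
tool_pos: [0.535, -0.1918, 0.0377]
ee_rot: [-1.99, -2.431, 0.0]
ft_force: [0.5, -0.2, 0.2]
gripper_width: 0.0539
gripper_force: 32.1
```

```bash
python3 - <<'E'
from h import *
go([.5351,-.1908,.036],11.4)
E
```

```text
t 5.73 pos [ 0.535  -0.1918  0.0377] yawy 11.4 w 0.0539 F [ 0.5 -0.2  0.2] gf 32.1
dr [-0.0001 -0.0001 -0.    ]
dxyz [0.001  0.0003 0.0017]
```

Request:
play_rows --steps '[{"xyz": [0, 0, 0.0015], "dr": [0, 0, 0], "hand": 0.05}, {"xyz": [0, 0, 0.003], "dr": [0, 0, 0], "hand": 0.05}, {"xyz": [0, 0, 0.004], "dr": [0, 0, 0], "hand": 0.05}, {"xyz": [0, 0, 0.004], "dr": [0, 0, 0], "hand": 0.05}]'

```text
time: 6.07
tool_pos: [0.5351, -0.1918, 0.0343]
ee_rot: [1.99, 2.431, 0.0]
ft_force: [-1.5, 0.9, 1.6]
gripper_width: 0.0539
gripper_force: 32.5
```

Request:
play_rows --steps '[{"xyz": [0, 0, 0.001], "dr": [0, 0, 0], "hand": 0.05}, {"xyz": [0, 0, 0.0015], "dr": [0, 0, 0], "hand": 0.05}, {"xyz": [0, 0, 0.0015], "dr": [0, 0, 0], "hand": 0.05}]'

```text
time: 6.32
tool_pos: [0.5352, -0.1919, 0.034]
ee_rot: [1.989, 2.431, 0.0]
ft_force: [-9.5, 3.3, 18.0]
gripper_width: 0.0543
gripper_force: 34.2
```

Request:
play_rows --steps '[{"xyz": [0, 0, -0.001], "dr": [0, 0, 0], "hand": 0.055}, {"xyz": [0, 0, -0.001], "dr": [0, 0, 0], "hand": 0.06}, {"xyz": [0, 0, -0.001], "dr": [0, 0, 0], "hand": 0.066}, {"xyz": [0, 0, -0.001], "dr": [0, 0, 0], "hand": 0.068}, {"xyz": [0, 0, -0.001], "dr": [0, 0, 0], "hand": 0.068}]'

```text
time: 6.73
tool_pos: [0.535, -0.1918, 0.0333]
ee_rot: [-1.99, -2.431, 0.0]
ft_force: [0.6, 0.4, 0.0]
gripper_width: 0.0678
gripper_force: 0.0
```

Request:
play_rows --steps '[{"xyz": [0, 0, -0.01], "dr": [0, 0, 0], "hand": 0.068}, {"xyz": [0, 0, -0.035], "dr": [0, 0, 0], "hand": 0.068}, {"xyz": [0, 0, -0.07], "dr": [0, 0, 0], "hand": 0.068}, {"xyz": [0, 0, -0.105], "dr": [0, 0, 0], "hand": 0.068}, {"xyz": [0, 0, -0.105], "dr": [0, 0, 0], "hand": 0.068}]'

```text
time: 7.15
tool_pos: [0.5374, -0.1928, 0.146]
ee_rot: [1.983, 2.424, 0.004]
ft_force: [1.0, -0.3, 0.8]
gripper_width: 0.0686
gripper_force: 0.0
```

```bash
python3 - <<'E'
from h import *
s=snap("side")
a=s["img"][186:286,282:382];b=s["img"][190:240,245:345]
cv2.imwrite("pics/nest2.png",np.hstack([cv2.resize(a,(400,400),interpolation=cv2.INTER_CUBIC),cv2.resize(np.vstack([b,b*0]),(400,400),interpolation=cv2.INTER_CUBIC)])[:,:,::-1])
go([.437,.0148,.14],11.4)
E
```

```text
t 7.2 pos [ 0.5365 -0.1924  0.1428] yawy 11.4 w 0.0678 F [-0.1  0.1 -0.8] gf 0.0
dr [0.0057 0.004  0.0001]
dxyz [ 0.2228 -0.0566  0.0016]
```

View pics/nest2.png

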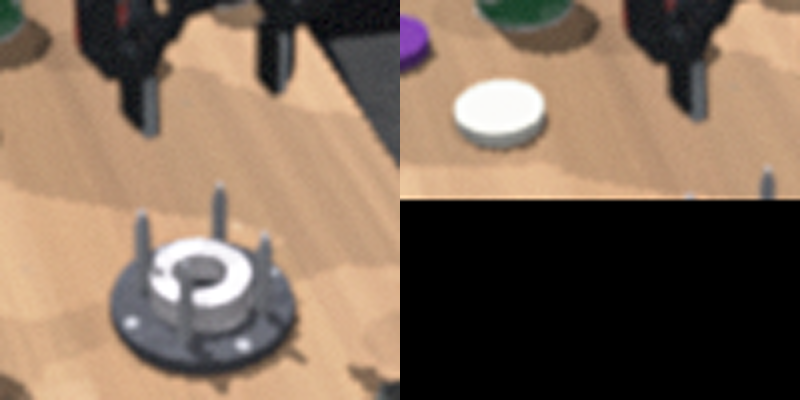

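The spacer lies flat on the seat, centred between the posts. The tile is untouched at crop (500,108). Next is the tile.

Request:
play_rows --steps '[{"xyz": [0.04, -0.01, 0], "dr": [0, 0, 0], "hand": 0.072}, {"xyz": [0.08, -0.02, 0], "dr": [0, 0, 0], "hand": 0.072}, {"xyz": [0.12, -0.03, 0], "dr": [0, 0, 0], "hand": 0.072}, {"xyz": [0.16, -0.04, 0], "dr": [0, 0, 0], "hand": 0.072}, {"xyz": [0.195, -0.048, 0], "dr": [0, 0, 0], "hand": 0.072}]'

```text
time: 7.62
tool_pos: [0.4476, -0.0084, 0.1379]
ee_rot: [-1.989, -2.43, 0.001]
ft_force: [0.1, -0.2, 0.3]
gripper_width: 0.0718
gripper_force: 0.0
```

Request:
play_rows --steps '[{"xyz": [0.02, -0.005, 0.02], "dr": [0, 0, 0], "hand": 0.072}, {"xyz": [0.027, -0.007, 0.05], "dr": [0, 0, 0], "hand": 0.072}, {"xyz": [0.027, -0.007, 0.08], "dr": [0, 0, 0], "hand": 0.072}, {"xyz": [0.027, -0.007, 0.085], "dr": [0, 0, 0], "hand": 0.072}, {"xyz": [0.027, -0.007, 0.085], "dr": [0, 0, 0], "hand": 0.072}]'

```text
time: 8.03
tool_pos: [0.4362, 0.015, 0.0522]
ee_rot: [-1.988, -2.429, 0.004]
ft_force: [0.7, 0.6, 0.1]
gripper_width: 0.0719
gripper_force: 0.0
```

Request:
play_rows --steps '[{"hand": 0.072, "xyz": [0, 0, 0], "dr": [0, 0, 0]}, {"hand": 0.072, "xyz": [0, 0, 0], "dr": [0, 0, 0]}, {"hand": 0.072, "xyz": [0, 0, 0], "dr": [0, 0, 0]}]'

```text
time: 8.28
tool_pos: [0.4381, 0.0147, 0.0548]
ee_rot: [1.989, 2.429, 0.002]
ft_force: [0.7, 1.0, 0.1]
gripper_width: 0.0719
gripper_force: 0.0
```

```bash
python3 - <<'E'
from h import *
go([.437,.0148,.014],11.4)
E
```

```text
t 8.28 pos [0.4381 0.0147 0.0548] yawy 11.37 w 0.0719 F [0.7 1.  0.1] gf 0.0
dr [ 0.0021  0.0006 -0.0005]
dxyz [ 0.0004 -0.0011  0.0408]
```

Request:
play_rows --steps '[{"xyz": [0, -0.001, 0.02], "dr": [0, 0, 0], "hand": 0.072}, {"xyz": [0, -0.001, 0.032], "dr": [0, 0, 0], "hand": 0.072}, {"xyz": [0, -0.001, 0.038], "dr": [0, 0, 0], "hand": 0.072}, {"xyz": [0, -0.001, 0.04], "dr": [0, 0, 0], "hand": 0.072}, {"xyz": [0, -0.001, 0.04], "dr": [0, 0, 0], "hand": 0.072}]'

```text
time: 8.7
tool_pos: [0.4365, 0.0147, 0.0138]
ee_rot: [1.99, 2.431, 0.0]
ft_force: [0.1, -0.1, 0.2]
gripper_width: 0.0723
gripper_force: 0.0
```

Request:
play_rows --steps '[{"xyz": [0, 0, 0], "dr": [0, 0, 0], "hand": 0.066}, {"xyz": [0, 0, 0], "dr": [0, 0, 0], "hand": 0.06}, {"xyz": [0, 0, 0], "dr": [0, 0, 0], "hand": 0.05}, {"xyz": [0, 0, 0], "dr": [0, 0, 0], "hand": 0.05}, {"xyz": [0, 0, 0], "dr": [0, 0, 0], "hand": 0.05}]'

```text
time: 9.12
tool_pos: [0.4368, 0.0147, 0.0145]
ee_rot: [1.989, 2.43, 0.001]
ft_force: [-3.3, 0.1, 11.6]
gripper_width: 0.0541
gripper_force: 29.2
```

```bash
python3 - <<'E'
from h import *
go([.437,.0148,.139],11.4)
s=snap("side");cv2.imwrite("pics/tile.png",cv2.resize(s["img"][170:245,220:320],(700,525),interpolation=cv2.INTER_CUBIC)[:,:,::-1])
E
```

```text
t 9.12 pos [0.4368 0.0147 0.0145] yawy 11.41 w 0.0541 F [-3.3  0.1 11.6] gf 29.2
dr [0.0012 0.0004 0.0001]
dxyz [-0.      0.0004 -0.1245]
```

View pics/tile.png

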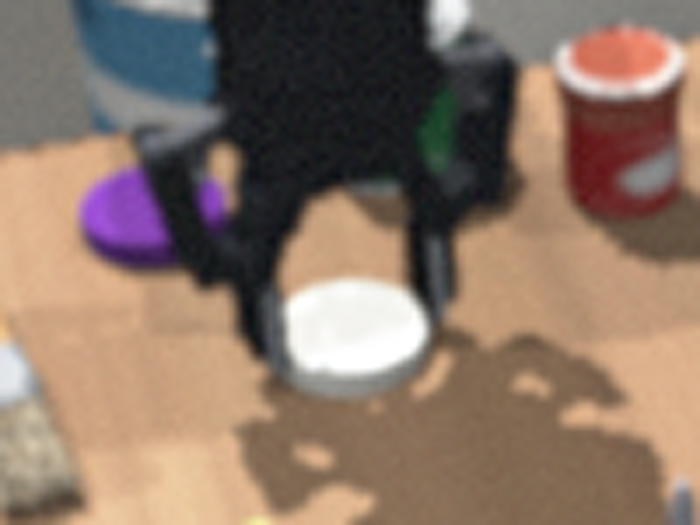

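The tile is gripped flat at crop (355,330). I'll lift it and carry it to the nest.

Request:
play_rows --steps '[{"xyz": [0, 0, -0.015], "dr": [0, 0, 0], "hand": 0.05}, {"xyz": [0, 0, -0.045], "dr": [0, 0, 0], "hand": 0.05}, {"xyz": [0, 0, -0.08], "dr": [0, 0, 0], "hand": 0.05}, {"xyz": [0, 0, -0.11], "dr": [0, 0, 0], "hand": 0.05}, {"xyz": [0, 0, -0.125], "dr": [0, 0, 0], "hand": 0.05}]'

```text
time: 9.58
tool_pos: [0.4372, 0.0147, 0.1424]
ee_rot: [1.987, 2.428, 0.004]
ft_force: [-0.3, -0.4, -1.3]
gripper_width: 0.0541
gripper_force: 32.0
```

Request:
play_rows --steps '[{"xyz": [-0.035, 0.009, 0], "dr": [0, 0, 0], "hand": 0.05}, {"xyz": [-0.075, 0.019, 0], "dr": [0, 0, 0], "hand": 0.05}, {"xyz": [-0.115, 0.029, 0], "dr": [0, 0, 0], "hand": 0.05}, {"xyz": [-0.155, 0.038, 0], "dr": [0, 0, 0], "hand": 0.05}, {"xyz": [-0.185, 0.046, 0], "dr": [0, 0, 0], "hand": 0.05}]'

```text
time: 10.0
tool_pos: [0.5186, -0.1604, 0.139]
ee_rot: [1.99, 2.429, 0.0]
ft_force: [0.6, 1.1, -0.4]
gripper_width: 0.0536
gripper_force: 32.0
```

Request:
play_rows --steps '[{"xyz": [-0.025, 0.007, 0], "dr": [0, 0, 0], "hand": 0.05}, {"xyz": [-0.036, 0.009, 0], "dr": [0, 0, 0], "hand": 0.05}, {"xyz": [-0.036, 0.009, 0], "dr": [0, 0, 0], "hand": 0.05}, {"xyz": [-0.036, 0.009, 0], "dr": [0, 0, 0], "hand": 0.05}, {"xyz": [-0.036, 0.009, 0], "dr": [0, 0, 0], "hand": 0.05}]'

```text
time: 10.42
tool_pos: [0.5335, -0.1899, 0.1385]
ee_rot: [-1.989, -2.431, 0.0]
ft_force: [-0.2, -0.3, -0.7]
gripper_width: 0.0539
gripper_force: 32.0
```

Request:
play_rows --steps '[{"xyz": [0, 0, 0], "dr": [0, 0, 0], "hand": 0.05}, {"xyz": [0, 0, 0], "dr": [0, 0, 0], "hand": 0.05}]'

```text
time: 10.58
tool_pos: [0.5338, -0.1901, 0.1388]
ee_rot: [1.988, 2.432, 0.0]
ft_force: [0.0, 0.1, -0.7]
gripper_width: 0.0539
gripper_force: 32.0
```

```bash
cat > m.py <<'E'
from h import *
import sys
dz=float(sys.argv[1]);go([.5352,-.1918,float(sys.argv[2])],11.4)
s=snap("side");im=s["img"];p=get_obs()["tool_pos"]
pu,pv=map(int,proj(s,p-[0,0,dz]));x0,y0=pu-20,pv-13
q=cv2.cvtColor(cv2.resize(im[y0:pv+16,x0:pu+24],None,fx=8,fy=8,interpolation=cv2.INTER_CUBIC),cv2.COLOR_RGB2HSV)
m=((q[...,1]<60)&(q[...,2]>185)).astype(np.uint8)
for k in cv2.findContours(m,cv2.RETR_EXTERNAL,cv2.CHAIN_APPROX_NONE)[0]:
    if len(k)>150:
        e=cv2.fitEllipse(cv2.convexHull(k));u,v=(e[0][0]+.5)/8-.5+x0,(e[0][1]+.5)/8-.5+y0
        w=onz(s,u,v,p[2]-dz);print(np.array(e[1]).round()/8,"world",w[:2].round(4),"minus nestS",(w[:2]-[.5369,-.1934]).round(4),"minus tcp",(w-p)[:2].round(4))
E
python3 m.py .0025 .0465
```

```text
t 10.58 pos [ 0.5338 -0.1901  0.1388] yawy 11.47 w 0.0539 F [ 0.   0.1 -0.7] gf 32.0
dr [0.0002 0.0001 0.0012]
dxyz [-0.0019  0.001   0.0923]
[17.25 26.  ] world [ 0.5346 -0.1928] minus nestS [-0.0023  0.0006] minus tcp [ 0.0007 -0.0026]
```

Request:
play_rows --steps '[{"xyz": [-0.0018, 0.001, 0.02], "dr": [0, 0, 0.001], "hand": 0.05}, {"xyz": [-0.0018, 0.001, 0.042], "dr": [0, 0, 0.001], "hand": 0.05}, {"xyz": [-0.0018, 0.001, 0.052], "dr": [0, 0, 0.001], "hand": 0.05}, {"xyz": [-0.0018, 0.001, 0.06], "dr": [0, 0, 0.001], "hand": 0.05}, {"xyz": [-0.0018, 0.001, 0.066], "dr": [0, 0, 0.001], "hand": 0.05}]'

```text
time: 11.05
tool_pos: [0.5352, -0.1924, 0.0721]
ee_rot: [-1.99, -2.43, 0.0]
ft_force: [-0.8, -0.1, -1.1]
gripper_width: 0.0534
gripper_force: 32.0
```

Request:
play_rows --steps '[{"xyz": [0, 0, 0.006], "dr": [0, 0, 0], "hand": 0.05}, {"xyz": [0, 0, 0.012], "dr": [0, 0, 0], "hand": 0.05}, {"xyz": [0, 0, 0.017], "dr": [0, 0, 0], "hand": 0.05}, {"xyz": [0, 0, 0.021], "dr": [0, 0, 0], "hand": 0.05}]'

```text
time: 11.38
tool_pos: [0.5353, -0.1926, 0.0512]
ee_rot: [1.991, 2.43, 0.0]
ft_force: [0.2, 0.1, -0.1]
gripper_width: 0.0539
gripper_force: 32.0
```

```bash
python3 m.py .0025 .0465
```

```text
t 11.38 pos [ 0.5353 -0.1926  0.0512] yawy 11.35 w 0.0539 F [ 0.2  0.1 -0.1] gf 32.0
dr [ 0.0001  0.0001 -0.0009]
dxyz [0.0008 0.0001 0.0047]
[18.    24.375] world [ 0.5367 -0.1934] minus nestS [-0.0002 -0.    ] minus tcp [ 0.0017 -0.001 ]
```

Free of the posts and centred. I'll finish the descent.

Request:
play_rows --steps '[{"xyz": [0, 0, 0.0015], "dr": [0, 0, 0], "hand": 0.05}, {"xyz": [0, 0, 0.003], "dr": [0, 0, 0], "hand": 0.05}, {"xyz": [0, 0, 0.0042], "dr": [0, 0, 0], "hand": 0.05}, {"xyz": [0, 0, 0.0052], "dr": [0, 0, 0], "hand": 0.05}, {"xyz": [0, 0, 0.0052], "dr": [0, 0, 0], "hand": 0.05}]'

```text
time: 11.85
tool_pos: [0.5353, -0.1926, 0.0467]
ee_rot: [1.991, 2.43, 0.0]
ft_force: [-2.4, 0.4, 2.9]
gripper_width: 0.0538
gripper_force: 32.4
```

Request:
play_rows --steps '[{"xyz": [0, 0, 0.0003], "dr": [0, 0, 0], "hand": 0.055}, {"xyz": [0, 0, 0], "dr": [0, 0, 0], "hand": 0.06}, {"xyz": [0, 0, 0], "dr": [0, 0, 0], "hand": 0.066}, {"xyz": [0, 0, 0], "dr": [0, 0, 0], "hand": 0.068}, {"xyz": [0, 0, 0], "dr": [0, 0, 0], "hand": 0.068}]'

```text
time: 12.27
tool_pos: [0.5352, -0.1926, 0.0463]
ee_rot: [1.991, 2.43, 0.0]
ft_force: [-0.2, 0.8, -0.1]
gripper_width: 0.0679
gripper_force: 0.0
```

Request:
play_rows --steps '[{"xyz": [0, 0, -0.01], "dr": [0, 0, 0], "hand": 0.068}, {"xyz": [0, 0, -0.035], "dr": [0, 0, 0], "hand": 0.068}, {"xyz": [0, 0, -0.065], "dr": [0, 0, 0], "hand": 0.068}, {"xyz": [0, 0, -0.09], "dr": [0, 0, 0], "hand": 0.068}, {"xyz": [0, 0, -0.093], "dr": [0, 0, 0], "hand": 0.068}]'

```text
time: 12.68
tool_pos: [0.5368, -0.1933, 0.1448]
ee_rot: [1.986, 2.425, 0.003]
ft_force: [0.3, 0.3, 0.3]
gripper_width: 0.068
gripper_force: 0.0
```

```bash
python3 - <<'E'
from h import *
s=snap("side")
cv2.imwrite("pics/nest3.png",cv2.resize(s["img"][186:286,282:382],(500,500),interpolation=cv2.INTER_CUBIC)[:,:,::-1])
go([.5202,-.3696,.139],11.4)
E
```

```text
t 12.73 pos [ 0.5364 -0.1931  0.1431] yawy 11.35 w 0.068 F [ 0.5 -0.9  1.2] gf 0.0
dr [ 0.0046  0.0032 -0.0009]
dxyz [-0.1699 -0.0506  0.0044]
```

View pics/nest3.png

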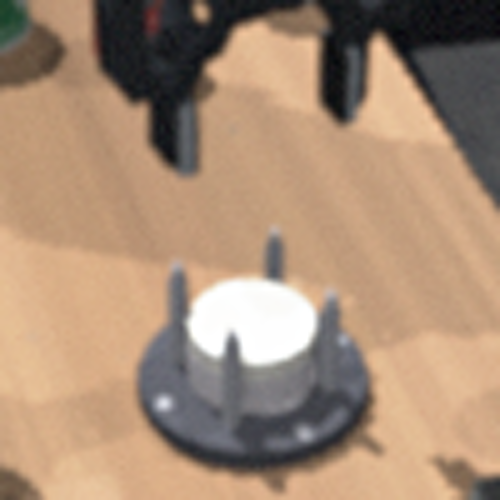

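The tile lies flat on the spacer at (253,320), between the posts. Now the retainer.

Request:
play_rows --steps '[{"xyz": [-0.038, -0.011, 0], "dr": [0, 0, 0], "hand": 0.072}, {"xyz": [-0.078, -0.023, 0], "dr": [0, 0, 0], "hand": 0.072}, {"xyz": [-0.115, -0.034, 0], "dr": [0, 0, 0], "hand": 0.072}, {"xyz": [-0.15, -0.044, 0], "dr": [0, 0, 0], "hand": 0.072}, {"xyz": [-0.1705, -0.05, 0], "dr": [0, 0, 0], "hand": 0.072}]'

```text
time: 13.15
tool_pos: [0.5185, -0.3728, 0.1384]
ee_rot: [-1.993, -2.427, 0.001]
ft_force: [-0.7, 0.8, -0.7]
gripper_width: 0.0719
gripper_force: 0.0
```

Request:
play_rows --steps '[{"xyz": [0, 0, 0.03], "dr": [0, 0, 0], "hand": 0.072}, {"xyz": [0, 0, 0.065], "dr": [0, 0, 0], "hand": 0.072}, {"xyz": [0, 0, 0.085], "dr": [0, 0, 0], "hand": 0.072}, {"xyz": [0, 0, 0.085], "dr": [0, 0, 0], "hand": 0.072}, {"xyz": [0, 0, 0.085], "dr": [0, 0, 0], "hand": 0.072}]'

```text
time: 13.57
tool_pos: [0.5193, -0.3692, 0.0535]
ee_rot: [-1.989, -2.428, 0.0]
ft_force: [0.3, -0.3, 1.1]
gripper_width: 0.0724
gripper_force: 0.0
```

Request:
play_rows --steps '[{"hand": 0.072, "xyz": [0, 0, 0], "dr": [0, 0, 0]}, {"hand": 0.072, "xyz": [0, 0, 0], "dr": [0, 0, 0]}, {"hand": 0.072, "xyz": [0, 0, 0], "dr": [0, 0, 0]}]'

```text
time: 13.82
tool_pos: [0.5203, -0.3699, 0.056]
ee_rot: [1.989, 2.428, 0.0]
ft_force: [-0.2, 0.4, -0.0]
gripper_width: 0.072
gripper_force: 0.0
```

```bash
python3 - <<'E'
from h import *
go([.5202,-.3696,.014],11.4)
E
```

```text
t 13.82 pos [ 0.5203 -0.3699  0.056 ] yawy 11.35 w 0.072 F [-0.2  0.4 -0. ] gf 0.0
dr [ 0.0016  0.0019 -0.0008]
dxyz [ 0.0004 -0.0001  0.042 ]
```

Request:
play_rows --steps '[{"xyz": [0, 0, 0.02], "dr": [0, 0, 0], "hand": 0.072}, {"xyz": [0, 0, 0.032], "dr": [0, 0, 0], "hand": 0.072}, {"xyz": [0, 0, 0.038], "dr": [0, 0, 0], "hand": 0.072}, {"xyz": [0, 0, 0.0405], "dr": [0, 0, 0], "hand": 0.072}, {"xyz": [0, 0, 0.0405], "dr": [0, 0, 0], "hand": 0.072}]'

```text
time: 14.23
tool_pos: [0.5196, -0.3695, 0.0135]
ee_rot: [-1.99, -2.43, 0.0]
ft_force: [-0.4, 0.8, 0.1]
gripper_width: 0.0719
gripper_force: 0.0
```

Request:
play_rows --steps '[{"xyz": [0, 0, 0], "dr": [0, 0, 0], "hand": 0.066}, {"xyz": [0, 0, 0], "dr": [0, 0, 0], "hand": 0.06}, {"xyz": [0, 0, 0], "dr": [0, 0, 0], "hand": 0.05}, {"xyz": [0, 0, 0], "dr": [0, 0, 0], "hand": 0.05}, {"xyz": [0, 0, 0], "dr": [0, 0, 0], "hand": 0.05}]'

```text
time: 14.65
tool_pos: [0.5202, -0.3699, 0.0152]
ee_rot: [1.99, 2.429, -0.0]
ft_force: [-3.2, 0.7, 7.8]
gripper_width: 0.0538
gripper_force: 30.2
```

```bash
python3 -c "
from h import *
go([.5202,-.3696,.139],11.4)"
```

```text
t 14.65 pos [ 0.5202 -0.3699  0.0152] yawy 11.35 w 0.0538 F [-3.2  0.7  7.8] gf 30.2
dr [ 0.001   0.0012 -0.0008]
dxyz [ 1.000e-04  2.000e-04 -1.238e-01]
```

Request:
play_rows --steps '[{"xyz": [0, 0, -0.015], "dr": [0, 0, 0], "hand": 0.05}, {"xyz": [0, 0, -0.045], "dr": [0, 0, 0], "hand": 0.05}, {"xyz": [0, 0, -0.08], "dr": [0, 0, 0], "hand": 0.05}, {"xyz": [0, 0, -0.11], "dr": [0, 0, 0], "hand": 0.05}, {"xyz": [0, 0, -0.125], "dr": [0, 0, 0], "hand": 0.05}]'

```text
time: 15.07
tool_pos: [0.5207, -0.3703, 0.1446]
ee_rot: [1.987, 2.425, 0.0]
ft_force: [0.2, -0.3, -0.5]
gripper_width: 0.0535
gripper_force: 31.8
```

Request:
play_rows --steps '[{"xyz": [0.035, 0.01, 0], "dr": [0, 0, 0], "hand": 0.05}, {"xyz": [0.075, 0.022, 0], "dr": [0, 0, 0], "hand": 0.05}, {"xyz": [0.115, 0.034, 0], "dr": [0, 0, 0], "hand": 0.05}, {"xyz": [0.15, 0.044, 0], "dr": [0, 0, 0], "hand": 0.05}, {"xyz": [0.1708, 0.0504, 0], "dr": [0, 0, 0], "hand": 0.05}]'

```text
time: 15.48
tool_pos: [0.5356, -0.189, 0.1403]
ee_rot: [1.988, 2.431, 0.001]
ft_force: [0.7, -0.4, -0.0]
gripper_width: 0.0535
gripper_force: 31.8
```

Request:
play_rows --steps '[{"xyz": [0, 0, 0], "dr": [0, 0, 0], "hand": 0.05}, {"xyz": [0, 0, 0], "dr": [0, 0, 0], "hand": 0.05}, {"xyz": [0, 0, 0], "dr": [0, 0, 0], "hand": 0.05}, {"xyz": [0, 0, 0], "dr": [0, 0, 0], "hand": 0.05}, {"xyz": [0, 0, 0], "dr": [0, 0, 0], "hand": 0.05}]'

```text
time: 15.9
tool_pos: [0.5354, -0.1932, 0.1389]
ee_rot: [1.993, 2.429, -0.0]
ft_force: [-0.8, 0.2, -0.9]
gripper_width: 0.0537
gripper_force: 31.8
```

```bash
python3 m.py .0032 .0592
```

```text
t 15.9 pos [ 0.5354 -0.1932  0.1389] yawy 11.27 w 0.0537 F [-0.8  0.2 -0.9] gf 31.8
dr [ 0.0001  0.0001 -0.0023]
dxyz [0.0014 0.0001 0.0797]
[ 5.625 14.5  ] world [ 0.5451 -0.2135] minus nestS [ 0.0082 -0.0201] minus tcp [ 0.0097 -0.0204]
[ 4.75 12.  ] world [ 0.5535 -0.1832] minus nestS [0.0166 0.0102] minus tcp [0.0181 0.0099]
[3.875 8.875] world [ 0.5314 -0.171 ] minus nestS [-0.0055  0.0224] minus tcp [-0.004   0.0221]
```

```bash
python3 - <<'E'
from h import *
s=snap("side");p=get_obs()["tool_pos"];print(p.round(4));z=p[2]-.0032
pu,pv=map(int,proj(s,[p[0],p[1],z]));x0,y0=pu-22,pv-14
a=s["img"][y0:pv+18,x0:pu+24]
q=cv2.cvtColor(cv2.resize(a,None,fx=8,fy=8,interpolation=cv2.INTER_CUBIC),cv2.COLOR_RGB2HSV)
m=((q[...,1]<60)&(q[...,2]>175)).astype(np.uint8)
k=np.vstack([c for c in cv2.findContours(m,0,1)[0] if len(c)>40])
h=cv2.convexHull(k);e=cv2.fitEllipse(h);u,v=(e[0][0]+.5)/8-.5+x0,(e[0][1]+.5)/8-.5+y0
w=onz(s,u,v,z);print(np.array(e[1])/8,w[:2].round(4),(w-p)[:2].round(4))
P=np.array([onz(s,(x+.5)/8-.5+x0,(y+.5)/8-.5+y0,z)[:2]-p[:2] for x,y in h[:,0]])
print((P[::3]*1000).round(1).tolist())
A=np.c_[2*P,np.ones(len(P))];c=np.linalg.lstsq(A,(P**2).sum(1),rcond=None)[0];print("circle",c[:2],np.sqrt(c[2]+c[:2]@c[:2]))
cv2.imwrite("pics/ret.png",cv2.resize(s["img"][186:286,282:382],(500,500),interpolation=cv2.INTER_CUBIC)[:,:,::-1])
E
```

```text
[ 0.5354 -0.1929  0.1388]
[21.25763702 29.00355339] [ 0.5368 -0.2078] [ 0.0014 -0.0148]
[[24.1, -18.1], [-7.8, -57.3], [-21.9, -21.7], [-21.9, -13.7], [-11.0, 24.3], [-4.8, 28.1], [2.4, 28.3], [20.3, 19.4], [26.7, -0.6]]
circle [-0.0005395  -0.01091515] 0.034624558260716656
```

View pics/ret.png

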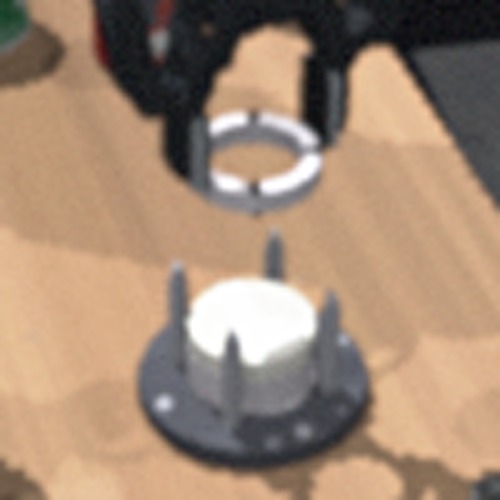

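The retainer is held level at (256,153), directly above the tile at (253,320). I'll lower it.

Request:
play_rows --steps '[{"xyz": [0.0005, 0, 0.02], "dr": [0, 0, 0], "hand": 0.05}, {"xyz": [0.0005, 0, 0.04], "dr": [0, 0, 0], "hand": 0.05}, {"xyz": [0.0005, 0, 0.052], "dr": [0, 0, 0], "hand": 0.05}, {"xyz": [0.0005, 0, 0.058], "dr": [0, 0, 0], "hand": 0.05}, {"xyz": [0.0005, 0, 0.063], "dr": [0, 0, 0], "hand": 0.05}]'

```text
time: 16.42
tool_pos: [0.5354, -0.1919, 0.0753]
ee_rot: [-1.991, -2.429, 0.0]
ft_force: [0.2, -0.8, -0.2]
gripper_width: 0.0535
gripper_force: 31.8
```

Request:
play_rows --steps '[{"xyz": [0, 0, 0.004], "dr": [0, 0, 0], "hand": 0.05}, {"xyz": [0, 0, 0.008], "dr": [0, 0, 0], "hand": 0.05}, {"xyz": [0, 0, 0.011], "dr": [0, 0, 0], "hand": 0.05}, {"xyz": [0, 0, 0.013], "dr": [0, 0, 0], "hand": 0.05}]'

```text
time: 16.75
tool_pos: [0.5356, -0.1918, 0.0628]
ee_rot: [1.991, 2.43, 0.0]
ft_force: [0.3, -1.0, 0.3]
gripper_width: 0.0533
gripper_force: 31.8
```

Request:
play_rows --steps '[{"xyz": [0, 0, 0.0012], "dr": [0, 0, 0], "hand": 0.05}, {"xyz": [0, 0, 0.0024], "dr": [0, 0, 0], "hand": 0.05}, {"xyz": [0, 0, 0.0034], "dr": [0, 0, 0], "hand": 0.05}, {"xyz": [0, 0, 0.004], "dr": [0, 0, 0], "hand": 0.05}, {"xyz": [0, 0, 0.004], "dr": [0, 0, 0], "hand": 0.05}]'

```text
time: 17.17
tool_pos: [0.5356, -0.1918, 0.0592]
ee_rot: [1.991, 2.43, 0.0]
ft_force: [-1.3, 0.8, 3.1]
gripper_width: 0.0534
gripper_force: 32.2
```

Contact came at the expected height, so I'll release and lift away.

Request:
play_rows --steps '[{"xyz": [0, 0, 0.0003], "dr": [0, 0, 0], "hand": 0.055}, {"xyz": [0, 0, 0], "dr": [0, 0, 0], "hand": 0.06}, {"xyz": [0, 0, 0], "dr": [0, 0, 0], "hand": 0.066}, {"xyz": [0, 0, 0], "dr": [0, 0, 0], "hand": 0.068}, {"xyz": [0, 0, 0], "dr": [0, 0, 0], "hand": 0.068}]'

```text
time: 17.58
tool_pos: [0.5355, -0.1918, 0.0588]
ee_rot: [1.991, 2.43, -0.0]
ft_force: [-0.7, -0.2, -0.1]
gripper_width: 0.0678
gripper_force: 0.0
```

Request:
play_rows --steps '[{"xyz": [0, 0, -0.01], "dr": [0, 0, 0], "hand": 0.068}, {"xyz": [0, 0, -0.035], "dr": [0, 0, 0], "hand": 0.068}, {"xyz": [0, 0, -0.065], "dr": [0, 0, 0], "hand": 0.068}, {"xyz": [0, 0, -0.09], "dr": [0, 0, 0], "hand": 0.068}, {"xyz": [0, 0, -0.1], "dr": [0, 0, 0], "hand": 0.068}]'

```text
time: 18.0
tool_pos: [0.5365, -0.1922, 0.1633]
ee_rot: [1.988, 2.426, 0.002]
ft_force: [-0.9, -0.5, 1.3]
gripper_width: 0.0678
gripper_force: 0.0
```

Request:
play_rows --steps '[{"hand": 0.068, "xyz": [0, 0, 0], "dr": [0, 0, 0]}, {"hand": 0.068, "xyz": [0, 0, 0], "dr": [0, 0, 0]}, {"hand": 0.068, "xyz": [0, 0, 0], "dr": [0, 0, 0]}, {"hand": 0.068, "xyz": [0, 0, 0], "dr": [0, 0, 0]}]'

```text
time: 18.33
tool_pos: [0.5349, -0.1915, 0.1573]
ee_rot: [-1.99, -2.428, 0.001]
ft_force: [0.5, -0.1, -0.9]
gripper_width: 0.0679
gripper_force: 0.0
```

```bash
python3 - <<'E'
from h import *
s=snap("side");im=s["img"]
# ring top expected at z=.056: white fraction along the mid-radius circle, and dark-edge positions outside it
nS=np.array([.5369,-.1934])
q=cv2.cvtColor(im,cv2.COLOR_RGB2HSV)
for z in(.044,.056,.068):
    for R in(.0245,.033):
        f=[]
        for a in np.radians(np.arange(0,360,15)):
            u,v=proj(s,[nS[0]+R*np.cos(a),nS[1]+R*np.sin(a),z]);f.append(q[int(round(v)),int(round(u)),2] if q[int(round(v)),int(round(u)),1]<60 else 0)
        print(z,R,f)
E
```

```text
0.044 0.0245 [np.uint8(255), np.uint8(169), np.uint8(131), np.uint8(113), np.uint8(118), np.uint8(117), np.uint8(156), np.uint8(131), np.uint8(116), np.uint8(134), np.uint8(255), np.uint8(219), np.uint8(206), np.uint8(141), np.uint8(142), np.uint8(117), np.uint8(112), np.uint8(137), np.uint8(134), np.uint8(165), np.uint8(131), np.uint8(123), np.uint8(114), np.uint8(168)]
0.044 0.033 [np.uint8(152), 0, np.uint8(255), np.uint8(228), np.uint8(203), np.uint8(125), np.uint8(209), np.uint8(219), np.uint8(249), np.uint8(100), np.uint8(102), np.uint8(112), np.uint8(99), np.uint8(157), np.uint8(147), np.uint8(131), np.uint8(107), np.uint8(144), np.uint8(145), np.uint8(137), np.uint8(96), np.uint8(108), np.uint8(113), np.uint8(112)]
0.056 0.0245 [np.uint8(255), np.uint8(238), np.uint8(243), np.uint8(241), np.uint8(229), np.uint8(118), np.uint8(242), np.uint8(255), np.uint8(246), np.uint8(243), np.uint8(249), np.uint8(161), np.uint8(242), np.uint8(255), np.uint8(255), np.uint8(227), np.uint8(255), np.uint8(204), np.uint8(255), np.uint8(255), np.uint8(255), np.uint8(255), np.uint8(237), np.uint8(152)]
0.056 0.033 [0, 0, 0, 0, np.uint8(100), 0, 0, 0, 0, 0, np.uint8(107), np.uint8(108), np.uint8(101), np.uint8(158), np.uint8(146), np.uint8(134), np.uint8(112), np.uint8(138), np.uint8(129), np.uint8(128), np.uint8(109), np.uint8(109), np.uint8(115), np.uint8(167)]
0.068 0.0245 [0, 0, 0, np.uint8(138), 0, 0, 0, 0, 0, 0, 0, np.uint8(241), np.uint8(249), np.uint8(116), np.uint8(195), np.uint8(255), np.uint8(254), np.uint8(254), np.uint8(253), np.uint8(254), np.uint8(198), np.uint8(241), np.uint8(233), 0]
0.068 0.033 [0, 0, 0, 0, np.uint8(170), 0, 0, 0, 0, 0, np.uint8(183), np.uint8(119), np.uint8(100), np.uint8(194), np.uint8(255), np.uint8(255), np.uint8(255), np.uint8(253), np.uint8(255), np.uint8(255), np.uint8(237), 0, 0, 0]
```

The ring's top face matches the expected circle at z = 0.056 all the way round, apart from the slots and a post. It is seated flat and centred.

```bash
python3 -c "
from bench import job
print(job.finish_job())"
```

```text
the job is handed in; nothing more can be done
None
```

The pack is built in the nest in order (spacer, tile, retaining ring), each part lowered until it touched the one below. By the last camera checks all three lie flat and centred; the job is handed in at about 18 s, though no verdict came back.

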